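# Park the index plunger of a cylinder jig and run its carriage home

### The arm

A 6-joint arm with a two-finger parallel gripper is mounted at the origin on the work surface. World frame = base frame: x ahead of the robot, y to its left, z up, the work surface at z = 0. Lengths are in m, angles in rad, forces in N, time in s.
With the tool pointing down it reaches from about 0.25 to 0.85 m from the base axis. Payload 12.5 kg.
Tool frame: the origin (TCP) lies at the centre of the arm's flange, where the gripper is bolted on; the fingertips stand 186 mm ahead of it and the grasp point (between the pads) lies 167 mm ahead of it (robot.grip_depth is the z of the grasp point in the tool frame, in m); z points along the fingers, y is the line along which they close (so a half turn about z gives the same grasp; the last joint's range is limited). The gripper opens to 93 mm and grips with 3 to 60 N. Pads are 15 mm wide; open, the fingers measure 128 mm over their backs; the gripper's body (75 mm by 188 mm) begins 65 mm behind the grasp point.
Start: joints at [-1.384, 0.351, 1.652, -0, 1.139, -0.085], TCP at [0.148, -0.53, 0.405] pointing down, gripper open.
Joint ranges: [-2.75, 2.75], [-0.79, 2.1], [0.01, 2.65], [-1.57, 4.71], [0.07, 3.14], [-2.87, 2.87]. Speed limits (rad/s): [2.22, 2.22, 2.79, 3.14, 3.14, 3.14].

### API

Orientations are given as a rotation vector (axis times angle).
In Python, from cell import robot gives the robot as it stands.
- The arm moves only by the tool step_arm, never from a script. Its argument "deltas" is text: rows parted by semicolons, each of 5 numbers parted by spaces: the shift along the tool's x, y, z normalised to -1 to 1, where 1 is 0.04 m, then the turn about the tool's z normalised to -1 to 1, where 1 is 0.1 rad, then the opening, from 0 (shut) to 1 (fully open). In form: dx dy dz roll gripper; .... A call has exactly 5 rows; each row shifts and turns the commanded pose from where the row before left it, along the tool's axes as they then stand; what a row does not reach is not made up. A row lasts 1/12 s, in which the tool goes at most 41.7 mm and 7.16 degrees, less where a joint would pass 70% of its speed; a pose out of reach is approached as far as the arm can. A call with a number of a shift or a turn outside -1 to 1 is refused whole. A call with a gripper value outside its range is refused whole. The fingers move at their own pace and stop on an object; the grip force is fixed at half the most. Time passes only in rows, so rows that do not move let the fingers close, or fill a call up. It gives the time, the measured TCP pose, the force, the opening and the grip force at its end, in the units of the state.
- robot.sense(): the state, without advancing time (a new reading comes with each control period).
- robot.get_image(name): name is "scene" or "top" or "wrist"; returns a dict with "color" (480x640x3 uint8, red, green, blue), "z_map" (480x640 float32, m along the optical axis (not along the pixel's ray), 0 where there is no reading), "intrinsics" (3x3 intrinsics, pixels), "D" ([k1, k2, p1, p2, k3] as OpenCV has them; the pictures are not rectified), "R" (3x3) and "t" (3): a world point X has camera coordinates R X + t. Camera axes: x right, y down, z forward; pixel columns grow to the right and rows downward; lengths in m; the calibration is good to about 2 mm. A picture is of the moment at which its call begins.
- robot.close_job(): hands the job in; it is judged then, once.
The state is a dict: "t": time; "qpos": joint angles; "qvel": joint speeds; "joint_torque": joint torques, N m; "tcp_pos": TCP position; "orientation": TCP orientation; "ft_force": force on the tool from outside, world axes, zero at the start; "wrist_torque": the same for the moment, N m; "gripper_width": finger opening in m; "grasp_force": force on a finger pad.
Only numpy, scipy, OpenCV 4.12 (cv2) and the standard library are available. Lean on these libraries where they do the work, as an engineer would, in place of code of your own. Each camera call takes 0.05 s, during which the arm holds its last target. There are 200 camera calls.

### The job

On the bench jig, pull the T-bar of the sprung index plunger up, twist it clockwise until it drops into its rest notch and stays up by itself, and let go of it. Then slide the freed carriage with the finned cylinder gently along its rails until it rests against the rubber end stop. Do not force or wrench the plunger in its housing, and leave the other things on the bench where they are.

Things in the scene. Friction and masses are not known exactly. Their poses are not given: they have to be found in the camera images.
- jig: Grey steel base plate lying on the bench, 220 x 350 x 12 mm (x, y, z of its own frame), with two steel rails along y. Origin on the bench under the plate (plate spans x -115..105, y -180..170 mm); z up. The plunger axis stands at x -45, y -70 mm. It is bolted down.
- housing: Fixed plunger housing on the jig: a bracket at its -x side, 66 mm high, holds a dark steel collar 54 mm across round the upright plunger axis. Origin on that axis at bench height, axes as the jig's. Contact forces over 35 N on it (key wrenched against a wall, plunger hauled against its top stop, arm striking it) count as forcing.
- crown (a point): Centre of the housing's crown, a steel ring 50 mm across, 79 mm above the bench, on the plunger axis. The plunger's 6 mm wide cross key starts in a deep slot along the jig's x, 8.4 mm wide. A rest notch, 7.8 mm wide, 4 mm deep, lies 0.9 to 1.4 rad clockwise of it seen from above: where exactly differs and must be felt for. Past it the crown is level again.
- plunger (a joint): Lift of the plunger in m: 0 down (locked), about 0.012 when its key lies on the level crown, about 0.008 when it rests in the rest notch, 0.016 at its hard top stop. The key leaves the slot at 0.012. A spring pulls it down with 7 N when down, 11 N at the top (greased: it moves a little damped); the lock nose leaves the carriage at 0.006.
- tbar: Black plastic T-bar on the plunger, 50 mm long (its x), 12 mm thick (its y), 14 mm high; origin at its centre, 112 mm above the bench when down, with 26 mm free between bar and crown (a 12 mm steel stem). Turns easily with the key, which is parallel to it and 42 mm below: along the jig's x at the start, clockwise from above up to 1.65 rad once the key is clear of the slot.
- carriage: Steel carriage plate 110 x 140 x 14 mm (x, y, z) on the rails; origin at the centre of its underside, 22 mm above the bench, axes as the jig's. Slides along the jig's y with about 4 N of friction and stays where left. Carries a finned cylinder 80 x 80 mm, top 76 mm above the underside, centred at y +25 mm. The plunger's nose locks it (1 mm of play) while down.
- post (a point): Top centre of the carriage's upright steel push post, 14 mm thick, standing 66 mm above the plate; 33 mm free between it and the cylinder on its +y side, open on its -y side. Push it towards the jig's +y.
- stop: End stop clamped at the jig's +y end, 60 mm wide, 36 mm high, with a rubber face towards -y. Origin at the foot of that face; axes as the jig's. The carriage touches it when the carriage's origin is 70 mm short of it along y (55 to 95 mm of travel from the start). Over 35 N counts as rammed.
- socket: Bystander: steel socket, 26 mm across, 32 mm high, standing on the jig's base plate near its +y end, -x side. Origin at its foot.
- piston: Bystander: aluminium piston, 52 mm across, 45 mm high, on the bench at the jig's -x side. Origin at its foot.
- wrench: Bystander: wrench 170 mm long lying on the bench at the jig's +x side.
- screwdriver: Bystander: screwdriver 190 mm long lying on the bench at the jig's -x side.
- oilbottle: Bystander: grey oil bottle, 68 mm across, 190 mm high, origin at its foot.
- greasetin: Bystander: metal tin, 80 mm across, 80 mm high, origin at its foot.
- plugbox: Bystander: cardboard spark plug box 50 x 90 x 28 mm, origin at its underside.

How it is judged:
By the outcome, as a careful person would: the job done as asked, in the order asked, and still so for the second after the job is handed in, with the robot touching nothing.
It also fails if it takes over 61 s, if anything falls off the work surface, if the arm or the gripper's body presses on something with over 40 N, if the wrist force passes 120 N, or if a joint passes its speed limit or range.

## Working session

There is one attempt and no reset: what is moved stays moved. The work goes in short steps, Python scripts to look and compute and a tool call to move; the robot and the scene stay as the last step left them, time stands still between calls to the robot, and variables do not carry over. Pictures are saved under pics/ and viewed, at most 10 in all, crops included, and the job is handed in when it is done.

Besides the shell and the picture viewer there is one more tool, called after "Emit:" in YAML: its name, and indented under it one key for each argument. step_arm: Moves the arm, as the interface text tells. Its arguments: {"type":"object","properties":{"deltas":{"type":"string"}},"required":["deltas"]}

```bash
mkdir -p pics
cat > h.py <<'E'
import numpy as np, cv2, pickle
from scipy.spatial.transform import Rotation as Ro
from cell import robot
def snap(n,f):
    d=robot.get_image(n); pickle.dump(d,open(f'pics/{f}.pkl','wb'))
    cv2.imwrite(f'pics/{f}.png',d['color'][:,:,::-1]); return d
def load(f): return pickle.load(open(f'pics/{f}.pkl','rb'))
def px(d,u,v,w=1,z=None):
    p=cv2.undistortPoints(np.array([[[u,v]]],float),d['intrinsics'],d['D'])[0,0]
    r=np.array([p[0],p[1],1.])
    R,t=d['R'],d['t']
    if z is None:
        a=d['z_map'][v-w:v+w+1,u-w:u+w+1]; s=np.median(a[a>0])
    else:
        c=-R.T@t; s=(z-c[2])/(R.T@r)[2]
    return R.T@(r*s-t)
E
python3 - <<'E'
from h import *
for n in ['top','scene']: snap(n,n+'0')
s=robot.sense(); print(s['t'],s['tcp_pos'],s['orientation'],Ro.from_rotvec(s['orientation']).as_matrix().round(3),s['ft_force'],s['gripper_width'])
E
```

```text
0.1 [ 0.14765434 -0.52969962  0.40423848] [-3.11160815e+00 -4.25428272e-01  2.85439091e-05] [[ 0.963  0.268 -0.   ]
 [ 0.268 -0.963  0.001]
 [ 0.    -0.001 -1.   ]] [-0.82330389 -0.9354521   0.46826096] 0.09306727654586787
```

View pics/top0.png

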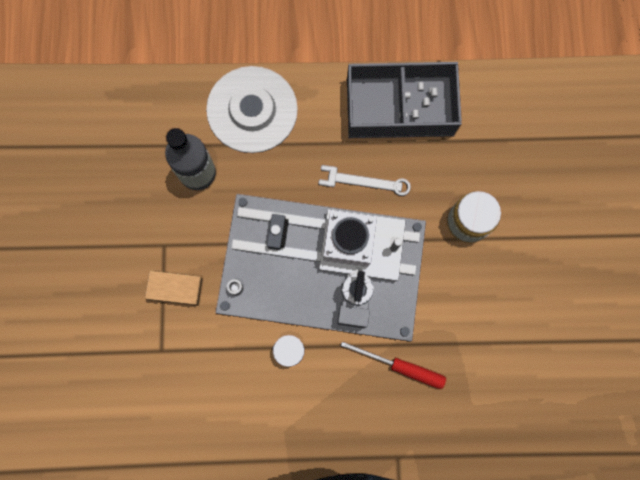

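View pics/scene0.png

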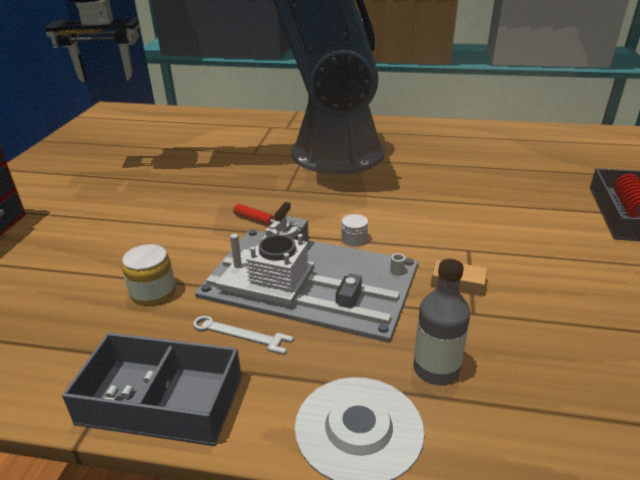

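The top view shows the jig with its T-bar near (360,286), push post near (396,243), end stop at (277,232) and socket at (234,287). Next I'll enlarge the plunger area.

Run:
```python
from h import *
d=load('top0')
c=d['color'][190:350,210:430,::-1]; cv2.imwrite('pics/c1.png',cv2.resize(c,None,fx=3.6,fy=3.6,interpolation=cv2.INTER_CUBIC))
for u,v in [(242,202),(420,224),(405,332),(225,306)]: print('bolt',u,v,px(d,u,v,z=.014).round(4))
for u,v in [(361,275),(358,298),(360,287)]: print('bar',px(d,u,v,0).round(4),px(d,u,v,z=.119).round(4))
print('post',px(d,396,241,1).round(4),px(d,396,241,z=.102).round(4))
m=d['z_map']; print(m[270:304:2,350:370:2].round(3))
```

```text
bolt 242 202 [0.6772 0.1778 0.014 ]
bolt 420 224 [ 0.6294 -0.1447  0.014 ]
bolt 405 332 [ 0.4357 -0.1078  0.014 ]
bolt 225 306 [0.4889 0.2078 0.014 ]
bar [ 0.5235 -0.0256  0.122 ] [ 0.5239 -0.0258  0.119 ]
bar [ 0.4868 -0.0197  0.1186] [ 0.4868 -0.0196  0.119 ]
bar [ 0.5045 -0.0235  0.1189] [ 0.5045 -0.0235  0.119 ]
post [ 0.582  -0.0874  0.1021] [ 0.582  -0.0874  0.102 ]
[[1.093 1.095 1.092 1.095 1.099 1.093 1.095 1.092 1.095 1.091]
 [1.095 1.092 1.09  1.093 1.011 1.011 1.007 1.008 1.095 1.096]
 [1.088 1.093 1.048 1.046 1.01  1.012 1.004 1.01  1.094 1.096]
 [1.053 1.05  1.048 1.045 1.011 1.01  1.005 1.009 1.087 1.092]
 [1.048 1.05  1.049 1.047 1.007 1.013 1.01  1.011 1.052 1.049]
 [1.047 1.048 1.052 1.052 1.009 1.009 1.008 1.06  1.043 1.048]
 [1.044 1.058 1.058 1.013 1.008 1.005 1.008 1.054 1.047 1.049]
 [1.06  1.06  1.06  1.008 1.005 1.007 1.01  1.058 1.05  1.051]
 [1.057 1.058 1.058 1.007 1.006 1.004 1.006 1.061 1.052 1.049]
 [1.057 1.057 1.061 1.005 1.005 1.008 1.007 1.056 1.059 1.047]
 [1.059 1.061 1.052 1.004 1.004 1.004 1.006 1.055 1.056 1.045]
 [1.059 1.056 1.06  1.005 1.004 1.    1.006 1.057 1.047 1.046]
 [1.049 1.056 1.052 1.003 1.002 1.008 1.006 1.06  1.041 1.043]
 [1.043 1.059 1.015 1.004 1.002 1.003 1.056 1.046 1.042 1.046]
 [1.042 1.042 1.003 1.002 1.002 1.003 1.045 1.043 1.043 1.043]
 [1.042 1.041 1.004 1.002 1.002 1.005 1.044 1.038 1.045 1.053]
 [1.047 1.042 1.046 1.048 1.056 1.041 1.038 1.043 1.057 1.059]]
```

View pics/c1.png

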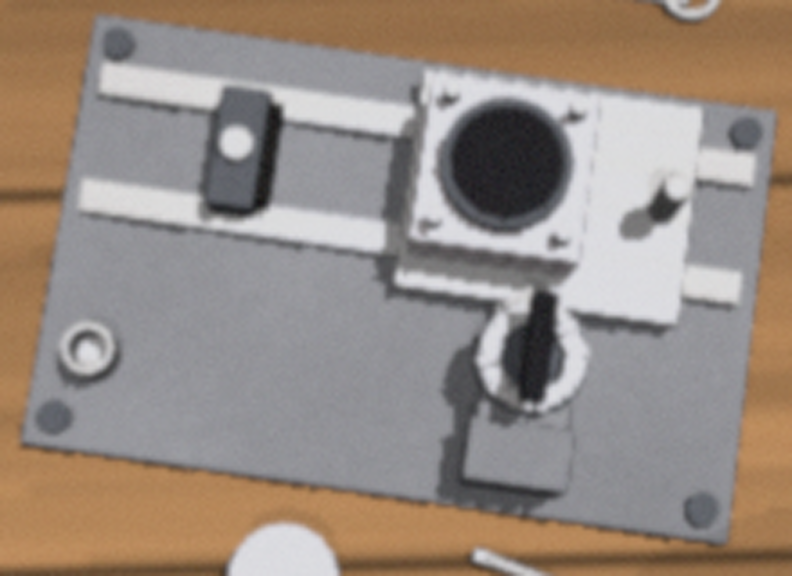

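The crop shows the plate corners at (98,15), (777,112), (725,545) and (22,442). The bar runs (543,292)–(532,402), the post top is near (675,187), and the stop face is on the right of the dark block at (245,150).

```bash
cat >> h.py <<'E'
JIG=None
try: JIG=np.load('jig.npy')
except Exception: pass
def j2w(x,y):
    c,s=np.cos(JIG[2]),np.sin(JIG[2]); return np.array([JIG[0]+c*x-s*y,JIG[1]+s*x+c*y])
def w2j(p):
    c,s=np.cos(JIG[2]),np.sin(JIG[2]); a,b=p[0]-JIG[0],p[1]-JIG[1]; return np.array([c*a+s*b,-s*a+c*b])
def tool(target_xy, yaw, gz):
    "needed tool-frame moves to put grasp point at xy,gz with tool x along yaw"
    s=robot.sense(); R=Ro.from_rotvec(s['orientation']).as_matrix(); p=s['tcp_pos']
    d=np.array([target_xy[0],target_xy[1],gz+robot.grip_depth])-p
    y0=np.arctan2(R[1,0],R[0,0]); print('tool d /0.04',(R.T@d/0.04).round(3),'roll/0.1',round((y0-yaw)/0.1,3),'yaw',round(y0,4),'tcp',p.round(4),'F',s['ft_force'].round(1),'t',s['t'])
E
python3 - <<'E'
import h; from h import *
from scipy.optimize import least_squares
d=load('top0')
W=[px(d,210+u/3.6,190+v/3.6,z=.012)[:2] for u,v in [(98,15),(777,112),(725,545),(22,442)]]
L=[(.105,.17),(.105,-.18),(-.115,-.18),(-.115,.17)]
def f(q):
    h.JIG=q; return np.concatenate([j2w(*l)-w for l,w in zip(L,W)])
r=least_squares(f,[.55,0,-.147]); np.save('jig.npy',r.x); h.JIG=r.x; print(r.x,r.fun.round(4))
A=j2w(-.045,-.07); print('axis',A)
for u,v in [(361,275),(358,298),(360,287)]: print('bar jig',w2j(px(d,u,v,z=.119)).round(4))
print('post jig',w2j(px(d,396.5,241,z=.102)).round(4))
tool(A,r.x[2],.112)
E
```

```text
[ 0.56186159  0.03804131 -0.16856999] [ 0.0013  0.0013  0.0002 -0.0011 -0.0009 -0.0016 -0.0005  0.0014]
axis [ 0.50575534 -0.02341672]
bar jig [-0.0267 -0.0693]
bar jig [-0.0643 -0.0695]
bar jig [-0.0463 -0.0703]
post jig [ 0.041  -0.1211]
tool d /0.04 [12.021 -9.786  3.135] roll/0.1 4.403 yaw 0.2718 tcp [ 0.1477 -0.5297  0.4042] F [-0.8 -0.9  0.5] t 0.1
```

Emit:
step_arm:
  deltas: "0.6 -0.49 0 0 0.5;0.6 -0.49 0 0 0.5;0.6 -0.49 0 0 0.5;0.6 -0.49 0 0 0.5;0.6 -0.49 0 0 0.5"

```text
t: 0.52
tcp_pos: [0.2375, -0.4018, 0.4045]
orientation: [-3.112, -0.425, 0.0]
ft_force: [0.6, -0.2, -0.7]
gripper_width: 0.0642
grasp_force: 0.0
```

Emit:
step_arm:
  deltas: "0.6 -0.49 0 0 0.5;0.6 -0.49 0 0 0.5;0.6 -0.49 0 0 0.5;0.6 -0.49 0 0 0.5;0.6 -0.49 0 0 0.5"

```text
t: 0.93
tcp_pos: [0.3268, -0.2751, 0.4046]
orientation: [-3.112, -0.425, 0.0]
ft_force: [0.2, -0.0, 0.5]
gripper_width: 0.0465
grasp_force: 0.0
```

Emit:
step_arm:
  deltas: "0.6 -0.49 0 0 0.5;0.6 -0.49 0 0 0.5;0.6 -0.49 0 0 0.5;0.6 -0.49 0 0 0.5;0.6 -0.49 0 0 0.5"

```text
t: 1.35
tcp_pos: [0.4161, -0.1484, 0.4047]
orientation: [-3.112, -0.426, 0.0]
ft_force: [0.5, -1.0, 0.4]
gripper_width: 0.0463
grasp_force: 0.0
```

Emit:
step_arm:
  deltas: "0.6 -0.49 0 0 0.5;0.6 -0.49 0 0 0.5;0.6 -0.49 0 0 0.5;0.4 -0.3 0 0 0.5;0 0 0 0 0.5"

```text
t: 1.77
tcp_pos: [0.4827, -0.0557, 0.4044]
orientation: [-3.112, -0.43, -0.0]
ft_force: [-0.6, -0.5, 0.6]
gripper_width: 0.0465
grasp_force: 0.0
```

Emit:
step_arm:
  deltas: "0 0 0.2 0.9 0.5;0 0 0.3 0.9 0.5;0 0 0.3 0.9 0.5;0 0 0.2 0.9 0.5;0 0 0 0.8 0.5"

```text
t: 2.18
tcp_pos: [0.4806, -0.0585, 0.363]
orientation: [-3.13, 0.271, 0.005]
ft_force: [0.1, -1.1, 0.2]
gripper_width: 0.0467
grasp_force: 0.0
```

Run:
```python
from h import *
d=snap('wrist','w1'); tool(j2w(-.045,-.07),JIG[2],.112); print(robot.sense()['qpos'])
```

```text
tool d /0.04 [ 0.463 -0.974  2.11 ] roll/0.1 -0.097 yaw -0.1783 tcp [ 0.4808 -0.0585  0.3638] F [ 0.4 -0.2  0.2] t 2.2333
[-2.17216840e-01  2.83530490e-01  1.85963002e+00 -1.21914691e-04
  1.00059939e+00  1.53190089e+00]
```

View pics/w1.png

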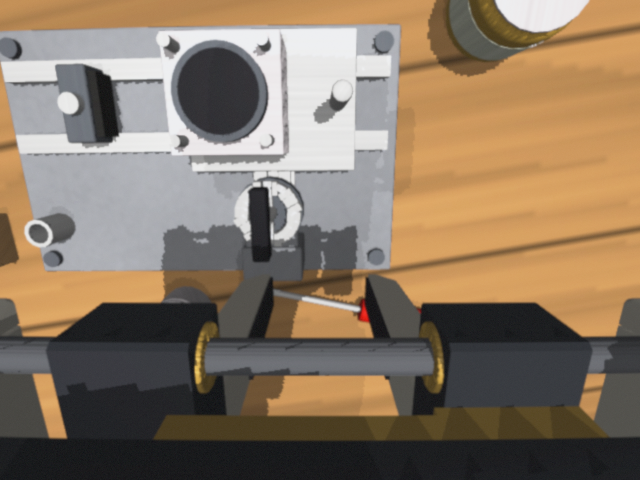

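The wrist view shows the T-bar top at about (260,190)–(261,260) and the post top at (343,90). Joint 6 stands at 1.53, so a clockwise twist of 1.4 would pass its limit. I'll take the grasp turned by half a turn.

Run:
```python
from h import *
d=load('w1')
for u,v in [(260,189),(259.5,222),(260,260)]: 
  p=px(d,u,v,z=.119); print('bar',p.round(4),w2j(p).round(4))
for u,v in [(10,47),(384,41),(376,257),(53,259)]: print('bolt',w2j(px(d,u,v,z=.014)).round(4))
```

```text
bar [ 0.5303 -0.0294  0.119 ] [-0.0198 -0.0718]
bar [ 0.5093 -0.0244  0.119 ] [-0.0413 -0.0704]
bar [ 0.4838 -0.0191  0.119 ] [-0.0674 -0.0695]
bolt [0.0907 0.1558]
bolt [ 0.0915 -0.1649]
bolt [-0.1004 -0.1653]
bolt [-0.1012  0.1559]
```

Emit:
step_arm:
  deltas: "0 0 0 -1 0.5;0 0 0 -1 0.5;0 0 0 -1 0.5;0 0 0 -1 0.5;0 0 0 -1 0.5"

```text
t: 2.65
tcp_pos: [0.4811, -0.0585, 0.3648]
orientation: [3.097, 0.529, -0.0]
ft_force: [-0.1, 0.7, 0.0]
gripper_width: 0.0467
grasp_force: 0.0
```

Emit:
step_arm:
  deltas: "0 0 0 -1 0.5;0 0 0 -1 0.5;0 0 0 -1 0.5;0 0 0 -1 0.5;0 0 0 -1 0.5"

```text
t: 3.07
tcp_pos: [0.4811, -0.0585, 0.3648]
orientation: [2.869, 1.279, -0.0]
ft_force: [-0.6, 0.2, 0.2]
gripper_width: 0.0465
grasp_force: 0.0
```

Emit:
step_arm:
  deltas: "0 0 0 -1 0.5;0 0 0 -1 0.5;0 0 0 -1 0.5;0 0 0 -1 0.5;0 0 0 -1 0.5"

```text
t: 3.48
tcp_pos: [0.481, -0.0585, 0.3648]
orientation: [-2.464, -1.949, 0.0]
ft_force: [-1.1, -0.5, 0.1]
gripper_width: 0.0463
grasp_force: 0.0
```

Emit:
step_arm:
  deltas: "0 0 0 -1 0.5;0 0 0 -1 0.5;0 0 0 -1 0.5;0 0 0 -1 0.5;0 0 0 -1 0.5"

```text
t: 3.9
tcp_pos: [0.4811, -0.0585, 0.3648]
orientation: [-1.905, -2.498, 0.0]
ft_force: [0.7, 0.1, -0.0]
gripper_width: 0.0465
grasp_force: 0.0
```

Emit:
step_arm:
  deltas: "0 0 0 -1 0.5;0 0 0 -1 0.5;0 0 0 -1 0.5;0 0 0 -1 0.5;0 0 0 -1 0.5"

```text
t: 4.32
tcp_pos: [0.4811, -0.0585, 0.3648]
orientation: [-1.228, -2.892, 0.0]
ft_force: [-0.1, 0.1, 0.1]
gripper_width: 0.0464
grasp_force: 0.0
```

Emit:
step_arm:
  deltas: "0 0 0 -1 0.5;0 0 0 -1 0.5;0 0 0 -1 0.5;0 0 0 -1 0.5;0 0 0 -1 0.5"

```text
t: 4.73
tcp_pos: [0.4811, -0.0585, 0.3648]
orientation: [-0.474, -3.106, 0.0]
ft_force: [-0.3, 1.4, -0.1]
gripper_width: 0.0465
grasp_force: 0.0
```

Emit:
step_arm:
  deltas: "0 0 0 -1 0.5;0 0 0 -0.5 0.5;0 0 0 0 0.5;0 0 0 0 0.5;0 0 0 0 0.5"

```text
t: 5.15
tcp_pos: [0.4812, -0.0583, 0.3648]
orientation: [0.253, 3.131, -0.0]
ft_force: [1.1, 0.3, -0.4]
gripper_width: 0.0464
grasp_force: 0.0
```

Run:
```python
from h import *
tool(j2w(-.045,-.07),JIG[2]+np.pi,.112); print(robot.sense()['qpos'])
```

```text
tool d /0.04 [-0.466  0.959  2.137] roll/0.1 0.074 yaw 2.9805 tcp [ 0.4812 -0.0583  0.3648] F [ 1.1  0.3 -0.4] t 5.15
[-2.16635005e-01  2.82400991e-01  1.85818107e+00 -1.88801101e-05
  1.00097504e+00 -1.62629030e+00]
```

Both cameras agree on the axis to within about 1 mm, so I'll move over it and then go down.

Emit:
step_arm:
  deltas: "-0.25 0.48 0.2 0.07 0.5;-0.22 0.48 0.3 0 0.5;0 0 0.4 0 0.5;0 0 0.3 0 0.5;0 0 0 0 0.5"

```text
t: 5.57
tcp_pos: [0.5056, -0.023, 0.3147]
orientation: [-0.262, -3.127, -0.0]
ft_force: [0.0, -0.7, -0.3]
gripper_width: 0.0466
grasp_force: 0.0
```

Run:
```python
from h import *
d=snap('wrist','w2'); tool(j2w(-.045,-.07),JIG[2]+np.pi,.112)
```

```text
tool d /0.04 [ 0.    -0.005  0.917] roll/0.1 0.012 yaw 2.9743 tcp [ 0.5059 -0.0232  0.316 ] F [ 0.6 -0.2 -0. ] t 5.6167
```

View pics/w2.png

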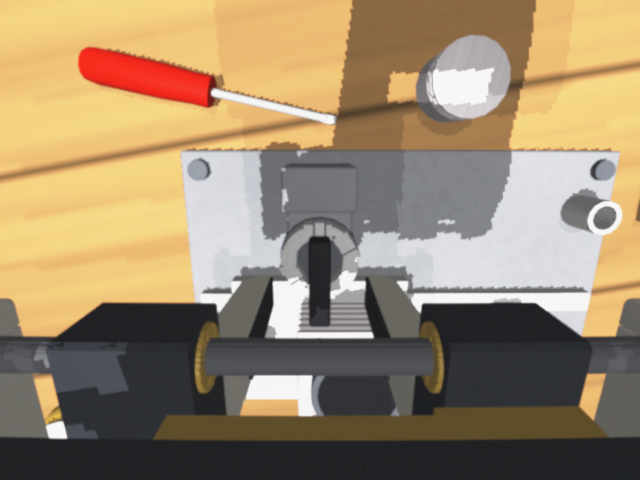

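The bar is centred between the fingers at column 320. I'll descend and close on it.

Emit:
step_arm:
  deltas: "0 0 0.25 0 0.5;0 0 0.25 0 0.5;0 0 0.25 0 0.5;0 0 0.17 0 0.5;0 0 0 0 0.5"

```text
t: 6.03
tcp_pos: [0.5057, -0.0233, 0.2784]
orientation: [-0.262, -3.128, -0.0]
ft_force: [0.5, -0.3, 0.4]
gripper_width: 0.0467
grasp_force: 0.0
```

Emit:
step_arm:
  deltas: "0 0 0 0 0.3;0 0 0 0 0.2;0 0 0 0 0.15;0 0 0 0 0.1;0 0 0 0 0"

```text
t: 6.45
tcp_pos: [0.5061, -0.0233, 0.2802]
orientation: [0.262, 3.13, -0.0]
ft_force: [-0.2, 0.4, 0.3]
gripper_width: 0.018
grasp_force: 0.0
```

Emit:
step_arm:
  deltas: "0 0 0 0 0;0 0 0 0 0;0 0 0 0 0;0 0 0 0 0;0 0 0 0 0"

```text
t: 6.87
tcp_pos: [0.5062, -0.023, 0.2801]
orientation: [0.262, 3.13, 0.001]
ft_force: [0.7, 6.0, 2.2]
gripper_width: 0.0119
grasp_force: 30.0
```

Run:
```python
from h import *
tool(j2w(-.045,-.07),JIG[2]+np.pi,.112); print(robot.sense()['wrist_torque'])
```

```text
tool d /0.04 [ 0.009 -0.011  0.02 ] roll/0.1 0.017 yaw 2.9748 tcp [ 0.5062 -0.023   0.2801] F [0.7 6.  2.2] t 6.8667
[ 0.90111595 -0.26531994 -0.02223432]
```

Emit:
step_arm:
  deltas: "0 0.015 -0.02 0 0;0 0 -0.02 0 0;0 0 -0.02 0 0;0 0 0 0 0;0 0 0 0 0"

```text
t: 7.28
tcp_pos: [0.5062, -0.0228, 0.2822]
orientation: [-0.262, -3.131, 0.0]
ft_force: [4.4, -1.2, -8.5]
gripper_width: 0.0117
grasp_force: 30.0
```

Emit:
step_arm:
  deltas: "-0.01 0 -0.06 0 0;0 0 -0.06 0 0;0 0 -0.06 0 0;0 0 -0.05 0 0;0 0 -0.02 0 0"

```text
t: 7.7
tcp_pos: [0.5064, -0.0228, 0.2925]
orientation: [-0.262, -3.13, 0.0]
ft_force: [2.1, -2.6, -12.4]
gripper_width: 0.0121
grasp_force: 30.0
```

Emit:
step_arm:
  deltas: "0 0 0 0 0;0 0 0 0 0;0 0 0 0 0;0 0 0 0 0;0 0 0 0 0"

```text
t: 8.12
tcp_pos: [0.5064, -0.0228, 0.2922]
orientation: [-0.262, -3.13, 0.0]
ft_force: [-0.2, -3.8, -12.1]
gripper_width: 0.0119
grasp_force: 30.0
```

Emit:
step_arm:
  deltas: "0 -0.005 -0.04 0 0;0 0 0 0 0;0 0 0 0.2 0;0 0 0 0.3 0;0 0 0 0 0"

```text
t: 8.53
tcp_pos: [0.5064, -0.0229, 0.2938]
orientation: [-0.343, -3.122, -0.0]
ft_force: [-2.0, -2.6, -11.7]
gripper_width: 0.0117
grasp_force: 30.0
```

Run:
```python
from h import *
tool(j2w(-.045,-.07),JIG[2]+np.pi,.112); print(robot.sense()['wrist_torque'])
```

```text
tool d /0.04 [ 0.012 -0.017  0.363] roll/0.1 -0.504 yaw 2.9226 tcp [ 0.5064 -0.0229  0.2938] F [ -2.   -2.6 -11.7] t 8.5333
[-0.35860633  0.03149626 -0.00713102]
```

Emit:
step_arm:
  deltas: "0 0 0 0.3 0;0 0 0 0.5 0;0 0 0 0.5 0;0 0 0 0.5 0;0 0 0 0 0"

```text
t: 8.95
tcp_pos: [0.5064, -0.0229, 0.2938]
orientation: [-0.622, -3.079, -0.0]
ft_force: [-2.3, -0.7, -11.5]
gripper_width: 0.0117
grasp_force: 30.0
```

Run:
```python
from h import *
tool(j2w(-.045,-.07),JIG[2]+np.pi,.112); print(robot.sense()['wrist_torque'])
```

```text
tool d /0.04 [ 0.01  -0.019  0.363] roll/0.1 -2.302 yaw 2.7428 tcp [ 0.5064 -0.0229  0.2938] F [ -2.3  -0.7 -11.5] t 8.95
[-0.29074128  0.04487849 -0.0165195 ]
```

Emit:
step_arm:
  deltas: "0 0 0 0.8 0;0 0 0 0.9 0;0 0 0 0.9 0;0 0 0 0.9 0;0 0 0 0.9 0"

```text
t: 9.37
tcp_pos: [0.5064, -0.0228, 0.2938]
orientation: [-1.279, -2.869, -0.0]
ft_force: [-1.2, -1.1, -11.9]
gripper_width: 0.012
grasp_force: 30.0
```

Emit:
step_arm:
  deltas: "0 0 0 0.9 0;0 0 0 0.4 0;0 0 0.02 0 0;0 0 0.02 0 0;0 0 0 0 0"

```text
t: 9.78
tcp_pos: [0.5065, -0.0228, 0.2922]
orientation: [-1.457, -2.783, -0.0]
ft_force: [-1.7, -0.1, -11.9]
gripper_width: 0.0117
grasp_force: 30.0
```

Run:
```python
from h import *
tool(j2w(-.045,-.07),JIG[2]+np.pi,.112); print(robot.sense()['wrist_torque'])
```

```text
tool d /0.04 [-0.002 -0.023  0.323] roll/0.1 -7.958 yaw 2.1772 tcp [ 0.5065 -0.0228  0.2922] F [ -1.7  -0.1 -11.9] t 9.7833
[ 0.00894876  0.18783373 -0.02009295]
```

Emit:
step_arm:
  deltas: "0 0 0.015 0 0;0 0 0 0 0;0 0 0 0 0;0 0 0 0 0;0 0 0 0 0"

```text
t: 10.2
tcp_pos: [0.5065, -0.0228, 0.2921]
orientation: [-1.458, -2.782, -0.0]
ft_force: [-4.7, 0.6, -3.7]
gripper_width: 0.0116
grasp_force: 30.0
```

Emit:
step_arm:
  deltas: "0 0 0.015 0 0;0 0 0 0 0;0 0 0 0 0;0 0 0 0 0;0 0 0 0 0"

```text
t: 10.62
tcp_pos: [0.5065, -0.0228, 0.292]
orientation: [-1.458, -2.782, -0.0]
ft_force: [-7.3, 0.6, 3.2]
gripper_width: 0.0116
grasp_force: 30.0
```

Emit:
step_arm:
  deltas: "0 0 0 0.3 0;0 0 0 0.3 0;0 0 0 0 0;0 0 0 0 0;0 0 0 0 0"

```text
t: 11.03
tcp_pos: [0.5065, -0.0228, 0.292]
orientation: [-1.541, -2.738, -0.0]
ft_force: [-7.1, 1.1, 1.8]
gripper_width: 0.0116
grasp_force: 30.0
```

Emit:
step_arm:
  deltas: "0 0 0 0.25 0;0 0 0 0.25 0;0 0 0 0 0;0 0 0 0 0;0 0 0 0 0"

```text
t: 11.45
tcp_pos: [0.5065, -0.0228, 0.2919]
orientation: [-1.609, -2.698, -0.0]
ft_force: [-7.2, 1.5, 1.2]
gripper_width: 0.0119
grasp_force: 30.0
```

Emit:
step_arm:
  deltas: "0 0 0 0.25 0;0 0 0 0.25 0;0 0 0 0 0;0 0 0 0 0;0 0 0 0 0"

```text
t: 11.87
tcp_pos: [0.5065, -0.0228, 0.2917]
orientation: [-1.676, -2.657, -0.0]
ft_force: [-5.7, 0.7, -2.0]
gripper_width: 0.012
grasp_force: 30.0
```

Emit:
step_arm:
  deltas: "0 0 0.01 0.25 0;0 0 0 0.2 0;0 0 0 0 0;0 0 0 0 0;0 0 0 0 0"

```text
t: 12.28
tcp_pos: [0.5065, -0.0229, 0.2906]
orientation: [-1.736, -2.618, -0.0]
ft_force: [-2.7, 2.2, -10.8]
gripper_width: 0.0117
grasp_force: 30.0
```

The spring load is back at -10.8 N and the tool has dropped, so the key is in the notch at about 1.0 rad. I'll lower it further into the notch.

Emit:
step_arm:
  deltas: "0 0 0.02 0 0;0 0 0.02 0 0;0 0 0 0 0;0 0 0 0 0;0 0 0 0 0"

```text
t: 12.7
tcp_pos: [0.5065, -0.0229, 0.2891]
orientation: [-1.737, -2.617, 0.0]
ft_force: [-3.9, 3.3, -10.8]
gripper_width: 0.0116
grasp_force: 30.0
```

Run:
```python
from h import *
tool(j2w(-.045,-.07),JIG[2]+np.pi,.112); print(robot.sense()['wrist_torque'])
```

```text
tool d /0.04 [-0.006 -0.022  0.244] roll/0.1 -10.031 yaw 1.9699 tcp [ 0.5065 -0.0229  0.2891] F [ -3.9   3.3 -10.8] t 12.7
[0.51005353 0.39502198 0.01547515]
```

Emit:
step_arm:
  deltas: "0 0 0.02 0 0;0 0 0.01 0 0;0 0 0 0 0;0 0 0 0 0;0 0 0 0 0"

```text
t: 13.12
tcp_pos: [0.5065, -0.0229, 0.2882]
orientation: [-1.737, -2.617, -0.0]
ft_force: [-5.1, 3.1, -7.3]
gripper_width: 0.0117
grasp_force: 30.0
```

Emit:
step_arm:
  deltas: "0 0 0.01 0 0;0 0 0 0 0;0 0 0 0 0.15;0 0 0 0 0.25;0 0 0 0 0.35"

```text
t: 13.53
tcp_pos: [0.5074, -0.0232, 0.2886]
orientation: [1.735, 2.615, 0.002]
ft_force: [0.3, 0.3, 0.3]
gripper_width: 0.023
grasp_force: 0.0
```

Emit:
step_arm:
  deltas: "0 0 0 0 0.35;0 0 -0.2 0 0.35;0 0 -0.4 0 0.35;0 0 -0.5 0 0.35;0 0 -0.5 0 0.35"

```text
t: 13.95
tcp_pos: [0.5066, -0.023, 0.3529]
orientation: [1.737, 2.617, 0.0]
ft_force: [0.2, -1.1, 0.4]
gripper_width: 0.0326
grasp_force: 0.0
```

Run:
```python
from h import *
d=snap('top','top1')
c=d['color'][190:350,210:430,::-1]; cv2.imwrite('pics/c2.png',cv2.resize(c,None,fx=3.6,fy=3.6,interpolation=cv2.INTER_CUBIC))
d=snap('wrist','w3')
tool(j2w(.041,-.145),JIG[2]+np.pi,.09); print(robot.sense()['qpos'])
```

```text
tool d /0.04 [-2.722  0.754  2.454] roll/0.1 -10.033 yaw 1.9697 tcp [ 0.5073 -0.0231  0.3549] F [ 0.1  0.  -0.5] t 14.05
[-1.37140502e-01  3.34753934e-01  1.81191655e+00 -1.83615515e-05
  9.88867344e-01 -5.36087185e-01]
```

View pics/w3.png

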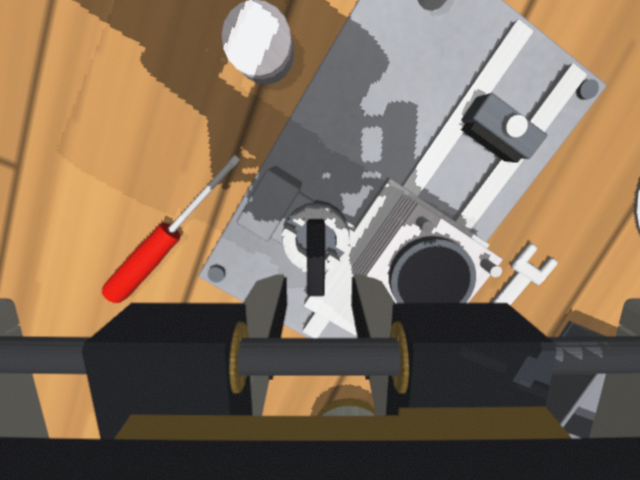

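The T-bar stayed up at its turned angle, in line with the tool. Next I'll plan the push.

Run:
```python
from h import *
for f in ['top0','top1']:
  d=load(f); H,W=480,640
  v,u=np.mgrid[190:350,205:430]; k=cv2.undistortPoints(np.stack([u,v],-1).reshape(-1,1,2).astype(float),d['intrinsics'],d['D'])[:,0]
  z=d['z_map'][190:350,205:430].reshape(-1); r=np.c_[k,np.ones(len(k))]*z[:,None]
  P=(r-d['t'])@d['R']; J=np.array(w2j(P.T)); 
  def sel(x0,x1,y0,y1,z0,z1): return (J[0]>x0)&(J[0]<x1)&(J[1]>y0)&(J[1]<y1)&(P[:,2]>z0)&(P[:,2]<z1)
  m=sel(-.03,.1,.05,.15,.035,.07); print(f,'stop y',np.percentile(J[1][m],[2,50,98]).round(4),'x',np.percentile(J[0][m],[2,98]).round(4),'z',np.median(P[m,2]).round(4))
  m=sel(-.06,.1,-.18,.06,.03,.042); print('plate y',np.percentile(J[1][m],[1,99]).round(4),'x',np.percentile(J[0][m],[1,99]).round(4))
  m=sel(-.03,.1,-.1,.06,.09,.104); print('cyl y',np.percentile(J[1][m],[1,99]).round(4))
  m=sel(.02,.06,-.15,-.1,.092,.11); print('post',np.median(J[:,m],axis=1).round(4),m.sum())
  m=sel(-.075,-.015,-.1,-.04,.11,.14); print('bar',np.median(P[m,2]).round(4),J[:,m].mean(1).round(4),m.sum())
d=load('w3'); s=robot.sense(); print('cam in tool',Ro.from_rotvec(s['orientation']).as_matrix().T@(-d['R'].T@d['t']-s['tcp_pos']))
tool(j2w(.041,-.152),JIG[2]+np.pi/2,.085)
```

```text
top0 stop y [0.0676 0.0821 0.0965] x [0.0106 0.0683] z 0.0474
plate y [-0.138   0.0003] x [-0.0144  0.0951]
cyl y [-0.0811 -0.0071]
post [ 0.0393 -0.1233] 61
bar 0.1186 [-0.0448 -0.0688] 234
top1 stop y [0.0675 0.0821 0.0965] x [0.0103 0.0682] z 0.0475Traceback (most recent call last):
  File "<stdin>", line 9, in <module>
    return _quantile_unchecked(
        a, q, axis, out, overwrite_input, method, keepdims, weights)
    return _ureduce(a,
                    func=_quantile_ureduce_func,
    ...<5 lines>...
                    overwrite_input=overwrite_input,
                    method=method)
    r = func(a, **kwargs)
    result = _quantile(arr,
                       quantiles=q,
    ...<2 lines>...
                       out=out,
                       weights=wgt)
    slices_having_nans = np.isnan(arr[-1, ...])
                                  ~~~^^^^^^^^^
IndexError: index -1 is out of bounds for axis 0 with size 0
```

Emit:
step_arm:
  deltas: "0 0 0 1 0.2;0 0 0 1 0;0 0 0 1 0;0 0 0 1 0;0 0 0 1 0"

```text
t: 14.47
tcp_pos: [0.5065, -0.023, 0.3512]
orientation: [-2.336, -2.101, 0.0]
ft_force: [-0.4, 0.0, -0.5]
gripper_width: 0.0042
grasp_force: 0.0
```

Emit:
step_arm:
  deltas: "0 0 0 0.68 0;-0.5 0.5 0 0 0;-0.5 0.55 0 0 0;-0.5 0.55 0 0 0;-0.55 0.55 0 0 0"

```text
t: 14.88
tcp_pos: [0.5782, -0.1192, 0.3512]
orientation: [-2.4, -2.027, 0.0]
ft_force: [-0.6, -0.1, -0.1]
gripper_width: 0.0007
grasp_force: 0.0
```

Run:
```python
from h import *
d=snap('wrist','w4')
tool(j2w(.041,-.152),JIG[2]+np.pi/2,.085)
s=robot.sense(); print('cam in tool',Ro.from_rotvec(s['orientation']).as_matrix().T@(-d['R'].T@d['t']-s['tcp_pos']))
```

```text
tool d /0.04 [ 0.094 -0.112  2.474] roll/0.1 -0.019 yaw 1.4003 tcp [ 0.5803 -0.123   0.3513] F [-2.8 -2.8 -0.1] t 14.9333
cam in tool [ 0.07573064 -0.00258138  0.01997598]
```

View pics/w4.png

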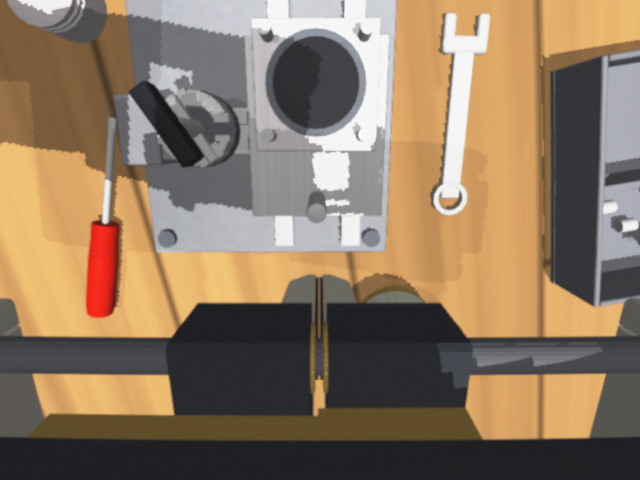

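The shut fingers line up with the post, column 319 against 317. I'll descend behind it.

Emit:
step_arm:
  deltas: "0.05 -0.1 0.5 0 0;0 0 0.6 0 0;0 0 0.6 0 0;0 0 0.5 0 0;0 0 0.27 0 0"

```text
t: 15.35
tcp_pos: [0.5732, -0.1155, 0.25]
orientation: [-2.399, -2.024, 0.003]
ft_force: [0.0, 0.4, 0.4]
gripper_width: 0.0008
grasp_force: 0.0
```

Emit:
step_arm:
  deltas: "0.05 0 0 0 0;0.1 0 0 0 0;0.08 0 0 0 0;0.05 0 0 0 0;0.05 0 0 0 0"

```text
t: 15.77
tcp_pos: [0.5765, -0.1026, 0.2538]
orientation: [2.399, 2.025, 0.001]
ft_force: [-1.1, -4.8, 1.9]
gripper_width: 0.0004
grasp_force: 2.2
```

Run:
```python
from h import *
tool(j2w(.041,-.14),JIG[2]+np.pi/2,.085)
```

```text
tool d /0.04 [-0.096  0.075  0.038] roll/0.1 -0.001 yaw 1.4022 tcp [ 0.5765 -0.1026  0.2538] F [-1.1 -4.8  1.9] t 15.7667
```

In contact, with about 5 N of friction. I'll slide slowly.

Emit:
step_arm:
  deltas: "0.06 0 0 0 0;0.08 0 0 0 0;0.08 0 0 0 0;0.08 0 0 0 0;0.08 0 0 0 0"

```text
t: 16.18
tcp_pos: [0.5789, -0.0873, 0.253]
orientation: [2.4, 2.026, 0.001]
ft_force: [0.2, -4.8, 3.3]
gripper_width: 0.0005
grasp_force: 2.3
```

Emit:
step_arm:
  deltas: "0.08 0 0 0 0;0.08 0 0 0 0;0.08 0 0 0 0;0.08 0 0 0 0;0.08 0 0 0 0"

```text
t: 16.6
tcp_pos: [0.5815, -0.0715, 0.2527]
orientation: [2.401, 2.026, 0.0]
ft_force: [0.9, -4.5, 3.0]
gripper_width: 0.0003
grasp_force: 2.3
```

Emit:
step_arm:
  deltas: "0.08 0 0 0 0;0.08 0 0 0 0;0.08 0 0 0 0;0.08 0 0 0 0;0.06 0 0 0 0"

```text
t: 17.02
tcp_pos: [0.584, -0.0565, 0.2527]
orientation: [-2.401, -2.026, 0.0]
ft_force: [1.1, -5.4, 3.3]
gripper_width: 0.0008
grasp_force: 2.2
```

Run:
```python
from h import *
snap('top','top2'); tool(j2w(.041,-.14),JIG[2]+np.pi/2,.085); print(w2j(robot.sense()['tcp_pos']))
```

```text
tool d /0.04 [-1.271  0.085  0.008] roll/0.1 -0.003 yaw 1.4019 tcp [ 0.584  -0.0562  0.2526] F [ 0.2 -2.2  0.9] t 17.0667
[ 0.0376049  -0.08916224]
```

Emit:
step_arm:
  deltas: "0.06 0 0 0 0;0.06 0 0 0 0;0.06 0 0 0 0;0.06 0 0 0 0;0.05 0 0 0 0"

```text
t: 17.48
tcp_pos: [0.5858, -0.0452, 0.2526]
orientation: [-2.401, -2.026, 0.001]
ft_force: [-0.7, -4.6, 1.6]
gripper_width: 0.0006
grasp_force: 2.2
```

Emit:
step_arm:
  deltas: "0.03 0 0 0 0;0.03 0 0 0 0;0.02 0 0 0 0;0.02 0 0 0 0;0.02 0 0 0 0"

```text
t: 17.9
tcp_pos: [0.5866, -0.0408, 0.2526]
orientation: [-2.401, -2.026, 0.001]
ft_force: [-2.4, -11.3, 1.6]
gripper_width: 0.0007
grasp_force: 5.8
```

Emit:
step_arm:
  deltas: "0.01 0 0 0 0;0 0 0 0 0;0.01 0 0 0 0;0 0 0 0 0;0 0 0 0 0"

```text
t: 18.32
tcp_pos: [0.5866, -0.0406, 0.2526]
orientation: [2.401, 2.026, -0.002]
ft_force: [-2.7, -10.7, 1.1]
gripper_width: 0.0003
grasp_force: 5.5
```

Emit:
step_arm:
  deltas: "0.015 0 0 0 0;0 0 0 0 0;0.015 0 0 0 0;0 0 0 0 0;0 0 0 0 0"

```text
t: 18.73
tcp_pos: [0.5867, -0.0402, 0.2527]
orientation: [2.4, 2.025, -0.004]
ft_force: [-3.8, -17.8, 3.1]
gripper_width: -0.0001
grasp_force: 9.3
```

The force rises to 18 N with hardly any motion, so the carriage is against the rubber. I'll back off and check.

Emit:
step_arm:
  deltas: "-0.03 0 0 0 0;-0.1 0 0 0 0;-0.2 0 0 0 0;-0.2 0 0 0 0;0 0 -0.3 0 0"

```text
t: 19.15
tcp_pos: [0.5827, -0.0607, 0.2632]
orientation: [-2.4, -2.023, 0.003]
ft_force: [-0.1, 0.6, -0.3]
gripper_width: 0.0003
grasp_force: 0.0
```

Emit:
step_arm:
  deltas: "-0.2 0 -0.6 0 0;-0.3 0 -0.7 0 0;-0.5 0 -0.7 0 0;-0.7 0 -0.5 0 0;-0.8 0 0 0 0"

```text
t: 19.57
tcp_pos: [0.5671, -0.1586, 0.3703]
orientation: [2.395, 2.024, 0.006]
ft_force: [1.8, -0.7, -0.7]
gripper_width: 0.0007
grasp_force: 0.0
```

Emit:
step_arm:
  deltas: "-0.8 0 0 0 0;-0.8 0 0 0 0;-0.5 0 0 0 0;0 0 0 0 0;0 0 0 0 0"

```text
t: 19.98
tcp_pos: [0.5522, -0.2416, 0.3653]
orientation: [2.403, 2.024, 0.001]
ft_force: [-0.1, -0.1, -0.4]
gripper_width: 0.0002
grasp_force: 0.0
```

Run:
```python
from h import *
d=snap('top','top3')
a=d['color'][190:350,210:430,::-1]; a=cv2.resize(a,None,fx=3.6,fy=3.6,interpolation=cv2.INTER_CUBIC)
cv2.imwrite('pics/c3.png',a)
e=snap('scene','sc3'); b=e['color'][190:340,190:430,::-1]; cv2.imwrite('pics/c4.png',cv2.resize(b,None,fx=3.3,fy=3.3,interpolation=cv2.INTER_CUBIC))
v,u=np.mgrid[190:350,205:430]; k=cv2.undistortPoints(np.stack([u,v],-1).reshape(-1,1,2).astype(float),d['intrinsics'],d['D'])[:,0]
z=d['z_map'][190:350,205:430].reshape(-1); P=((np.c_[k,np.ones(len(k))]*z[:,None])-d['t'])@d['R']; J=np.array(w2j(P.T))
def sel(x0,x1,y0,y1,z0,z1): return (J[0]>x0)&(J[0]<x1)&(J[1]>y0)&(J[1]<y1)&(P[:,2]>z0)&(P[:,2]<z1)
m=sel(-.01,.09,-.18,.1,.03,.042); print('plate y',np.percentile(J[1][m],[1,99]))
m=sel(.02,.06,-.12,-.03,.092,.11); print('post',np.median(J[:,m],axis=1),m.sum())
m=sel(-.075,-.015,-.1,-.04,.11,.14); print('bar',np.median(P[m,2]),J[:,m].mean(1),m.sum())
```

```text
plate y [-0.07173282  0.07227938]
post [ 0.03933619 -0.05756324] 59
bar 0.1261929095315012 [-0.04519945 -0.06867317] 246
```

View pics/c3.png

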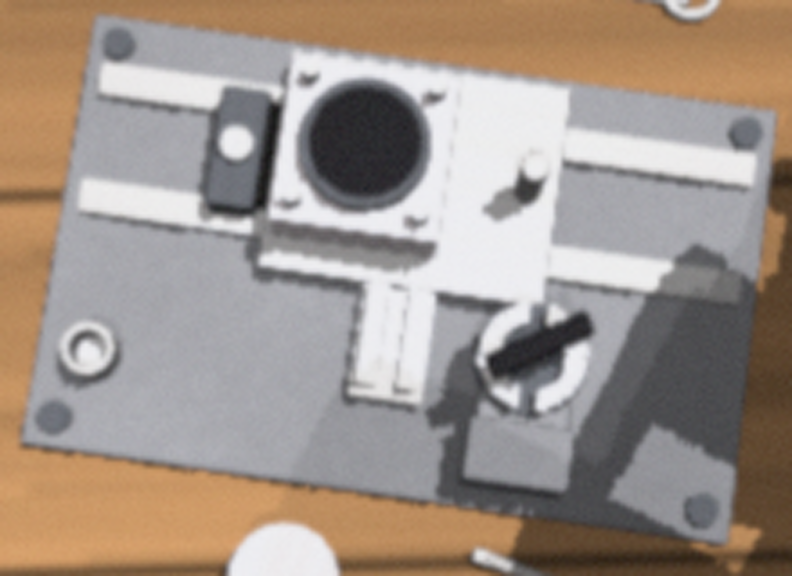

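View pics/c4.png

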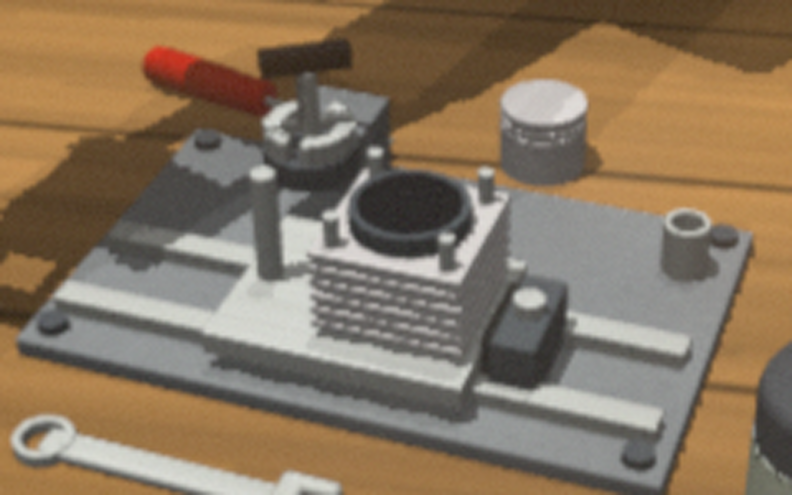

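The crops show the carriage against the stop (edge near (265,150)), the T-bar turned and standing at 126 mm, and the bystanders where they were. I'll hand the job in.

```bash
python3 -c "from cell import robot; print(robot.close_job())"
```

```text
the job is handed in; nothing more can be done
None
```

I handed the job in at about 20 s: the plunger rests raised in its notch, released, and the carriage is against the rubber stop, with a peak measured push of about 18 N; the judge's verdict was not shown.

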